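Lock the storage box cover with the quarter-turn T-key

ROBOT

A 7-joint arm with a two-finger parallel gripper is mounted at the origin on the work surface. World frame = base frame: x ahead of the robot, y to its left, z up, the work surface at z = 0. Lengths are in m, angles in rad, forces in N, time in s.
With the tool pointing down it reaches from about 0.4 to 0.85 m from the base axis. Payload 4.5 kg.
Tool frame: the origin (TCP) lies on the centre line of the jaws, within the pads' length; the fingertips stand r.tip_reach ahead of it and the grasp point (between the pads) lies 3 mm ahead of it (r.tip_reach is the distance from the TCP to the fingertips, in m); z points along the fingers, y is the line along which they close (so a half turn about z gives the same grasp; the last joint's range is limited). The gripper opens to 88 mm and grips with 3 to 60 N. Pads are 18 mm wide; open, the fingers measure 123 mm over their backs; the gripper's body (75 mm by 187 mm) begins 45 mm behind the grasp point.
Start: joints at [-1.232, 0.689, -0.195, 1.565, 0.157, 0.902, -0.215], TCP at [0.188, 0.596, 0.261] pointing down, gripper open.
Joint ranges: [-3.01, 3.01], [-0.46, 2.08], [-1.47, 1.51], [0.13, 2.56], [-1, 4.14], [0.04, 2.09], [-2.66, 2.66]. Speed limits (rad/s): [2.57, 2.57, 3.14, 3.14, 3.14, 3.14, 3.14].

INTERFACE

Orientations are given as a unit quaternion [x, y, z, w].
In Python, from plant import readout, eyes, ticket, r gives the robot as it stands. The module is installed in compiled form; this text tells all that it offers.
- The arm moves only by the tool carry_out, never from a script. Its argument "motion" is a list that holds one entry, the list of rows, each a list of 7 numbers: the shift along the tool's x, y, z in mm, then the turn, a rotation vector about the tool's x, y, z in rad, then the opening in per cent of the stroke, from 0 (shut) to 100 (fully open). In form: [[[dx, dy, dz, ax, ay, az, claw], ...]]. A call has 1 to 8 rows; each row shifts and turns the commanded pose from where the row before left it, along the tool's axes as they then stand; what a row does not reach is not made up. A row lasts 1/10 s, in which the tool goes at most 50 mm and 8.59 degrees, less where a joint would pass 70% of its speed; a pose out of reach is approached as far as the arm can. A call is refused whole if a number of a shift passes 50 or a number of a turn 0.15, either way. A call with a gripper value outside its range is refused whole. The fingers move at their own pace and stop on an object; "squeeze" is the grip in N (left out, the last holds). Time passes only in rows, so rows that do not move let the fingers close. It gives the time, the measured TCP pose, the force and the opening at its end, in the units of the state.
- readout.get_state(): the state, without advancing time (a new reading comes with each control period).
- eyes.snapshot(name): name is "scene" or "top" or "wrist"; returns a dict with "pixels" (384x512x3 uint8, red, green, blue), "K" (3x3 intrinsics, pixels), "origin" and "attitude" of the camera in the world. Camera axes: x right, y down, z forward; pixel columns grow to the right and rows downward; lengths in m; the calibration is good to about 2 mm. A picture is of the moment at which its call begins. There is no depth.
- ticket.finish_job(): hands the job in, once; it reports no verdict.
The state is a dict: "clock": time; "q": joint angles; "qd": joint speeds; "joint_torque": joint torques, N m; "tool_pos": TCP position; "eef_rot": TCP orientation; "contact_force": force on the tool from outside, world axes, zero at the start; "moment": the same for the moment, N m; "opening": opening from 0.0 (shut) to 1.0 (fully open).
Only numpy, scipy, OpenCV 4.12 (cv2) and the standard library are available. Lean on these libraries where they do the work, as an engineer would, in place of code of your own. Each camera call takes 0.05 s, during which the arm holds its last target. There are 200 camera calls.

TASK

Lock the cover of the white storage box: take the orange T-key from its holder, pass its T-head right through the slot in the grey cover plate, press it down gently against the spring, give it a quarter turn and let it rise until it is locked upright, in line with the orange marks, then let go. The cover is not exactly centred on the box, so feel for the slot and never push hard: the key must never bear on the box or cover with more than 30 N, nor the robot itself on the box. Leave everything else where it is.

Things in the scene. Friction and masses are not known exactly. Their poses are not given: they have to be found in the camera images.
- key_grip (a point): orange T-key, loose, 60 g, upright in its holder, 60 mm tall. Point: centre of its grip bar (36 mm along x, 16 along y, 30 high), 45 mm above the key's lowest point. z up the key, x along the bar and T-head. Under the bar a steel hub 16 mm across, 8 high; under it the 14 mm long shank. Grip across y; the fingers may straddle the hub too, as it is no thicker than the bar
- key_head (a point): centre of the key's T-head, on the key's axis 41 mm below key_grip, 4 mm above the lowest point; same axes. The head measures 26 mm (x) by 8 (y) by 8 high, a plain bar with its edges rounded by 1.5 mm; the steel shank above it is 8 mm across
- holder_top (a point): black holder block, fixed, 60 (x) x 50 (y) x 24 mm; centre of its top face. The key stands with 2 mm of play each way in its pocket (30.5 x 12.5 mm, 20 deep, along x); drawn straight up by 25 mm it is clear
- bay (a point): white storage box on its side, fixed, 180 (x) x 130 x 60 mm high, under a grey cover plate 120 x 76 x 8 mm. Point: over the middle of the BOX at the height of the plate's upper face; x along box and slot, z up. The slot, 28 (x) x 11.5 (y) mm, in the plate's middle, lies anywhere from -11 to +11 mm along x from here (not off in y, not turned): unmeasured, see or feel it. The plate shifts only if pushed 20 N
- locked (a point): 8 mm straight below bay, same axes: the depth of key_head when locked. The head can turn, either way, only with key_head 12 to 18 mm below bay (at 18 the hub meets the plate). Let up after a quarter turn it rises into a groove under the plate, 32 mm (y) x 11 (x), 4 deep, square to the slot; the hub is then 10 mm above the plate. Two orange marks beside the slot, at +y and -y, show the locked line
- plunger (a joint): spring plunger beneath the slot, a steel disc 9 mm under the plate's upper face; value: how far it is pressed down, m, 0 at rest, 0.003 with the key locked, 0.007 or more for turning, 0.013 with the hub on the plate. It pushes the key up with 2.4 N at first touch and 0.6 N more per mm (6.6 N where turning begins, 10 N at the hub stop)
- hub: black USB hub 85 x 38 x 18 mm, a bystander, to be left alone; origin at the centre of its underside
- adapter: black power adapter 110 x 60 x 36 mm, a bystander, to be left alone; origin at the centre of its underside
- disk: bare metal disk drive 147 x 102 x 22 mm, a bystander, to be left alone; origin at the centre of its underside
- driver: screwdriver lying on the table, a bystander, to be left alone; origin near its underside, x along it
- mug: blue mug, 80 mm wide, 90 mm high, a bystander, to be left alone; origin at the centre of its underside
- tray: blue open parts tray 100 x 70 x 25 mm, a bystander, to be left alone; origin at the centre of its underside

How it is judged:
On the way:
1. the T-head has been passed through the slot, lying along it, and pressed beneath the cover plate (its centre more than 10.5 mm below the plate's face) (horizontal distance between key_head and bay below 0.017 m and z of key_head in the frame of bay below -0.0105 m and angle between the x axis of key_grip and the x axis of bay, either way round below 0.25 rad), for 0.05 s.
At the end, for the whole second after the job is handed in: The key is locked in the cover and let go: the T-head's centre 5.5 to 10.5 mm below the plate's upper face (risen into the cross groove) and within 17 mm of the middle of the box, lying square to the slot within 0.2 rad, the key upright within 0.12 rad and at rest, touched by nothing of the robot (horizontal distance between key_head and bay below 0.017 m and z of key_head in the frame of bay between -0.0105 and -0.0055 m and angle between the x axis of key_grip and the y axis of bay, either way round below 0.2 rad and angle between key_grip's own z axis and vertical below 0.12 rad and linear speed of key below 0.02 m/s).
It fails at once if the key bears on the box or its cover with more than 30 N (contact force between key and case above 30 N).
It fails at once if the robot itself bears on the box or its cover with more than 30 N (contact force between any of the fingers, the arm and case above 30 N).
It fails at once if a bystander (hub, adapter, disk drive, screwdriver, mug or tray) is shifted by more than 25 mm (distance of any of hub, adapter, disk, driver, mug, tray from where it was at the start of the episode above 0.025 m).
It also fails if it takes over 72 s, if anything falls off the work surface, if the arm or the gripper's body presses on something with over 40 N, if the wrist force passes 120 N, or if a joint passes its speed limit or range.

## Working session

There is one attempt and no reset: what is moved stays moved. The work goes in short steps, Python scripts to look and compute and a tool call to move; the robot and the scene stay as the last step left them, time stands still between calls to the robot, and variables do not carry over. Pictures are saved under pics/ and viewed, on a budget of 10 in all, crops included, one or two more only if the job needs it, and the job is handed in when it is done.

Besides the shell and the picture viewer there is one more tool, called after "Emit:" by a JSON object that holds its "op" and its "data", one argument or row to a line. carry_out: Moves the arm, as the interface text tells. Its arguments: {"type":"object","properties":{"motion":{"type":"array","items":{"type":"array","items":{"type":"array","items":{"type":"number"}}}},"squeeze":{"type":"number"}},"required":["motion"]}

```bash
mkdir -p pics; python3 - <<'E'
from plant import readout, eyes, ticket, r
import cv2, numpy as np, pickle
s=readout.get_state(); print(s, r.tip_reach)
for n in ["scene","top"]:
    d=eyes.snapshot(n); pickle.dump(d,open(n+'.pkl','wb'))
    cv2.imwrite(f'pics/{n}0.png',d['pixels'][:,:,::-1]); print(n,d['K'],d['origin'],d['attitude'])
E
```

```text
{'clock': 0.0, 'q': array([-1.23220661,  0.68998487, -0.19450551,  1.56634415,  0.15727081,
        0.90248932, -0.21514812]), 'qd': array([ 0.00059203,  0.00065439, -0.00155128, -0.000438  ,  0.00107202,
        0.00150568, -0.0004242 ]), 'joint_torque': array([ 1.86569967e-03, -5.27577889e+01, -1.26641683e+00, -1.53423214e+01,
       -5.25848230e-02,  6.42004670e-03,  1.70761646e-04]), 'tool_pos': array([0.18742209, 0.59561489, 0.25990919]), 'eef_rot': array([ 1.51799847e-01,  9.88410827e-01, -9.15264029e-04, -8.23993448e-05]), 'contact_force': array([0.48143776, 0.45490357, 0.44583078]), 'moment': array([ 0.01899186, -0.01836285,  0.01357971]), 'opening': 0.9998164088905394} 0.022
scene [[384.09631205   0.         257.42708376]
 [  0.         384.09631205 196.99935051]
 [  0.           0.           1.        ]] [ 1.40726642 -0.17327511  0.65024559] [ 0.68461922  0.54893692 -0.30994702 -0.36592025]
top [[356.41207787   0.         257.59943333]
 [  0.         356.41207787 189.8428896 ]
 [  0.           0.           1.        ]] [0.42481405 0.01292726 1.29441908] [-0.69635221  0.71632417 -0.03864553  0.02190453]
```

View pics/top0.png

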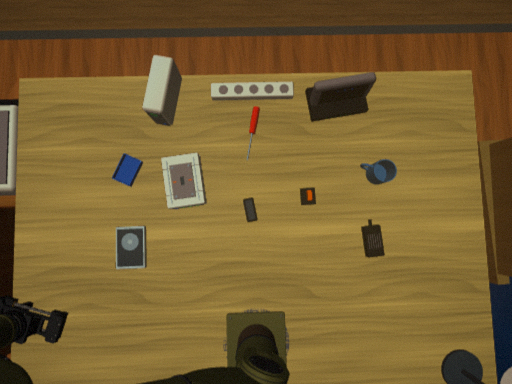

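View pics/scene0.png

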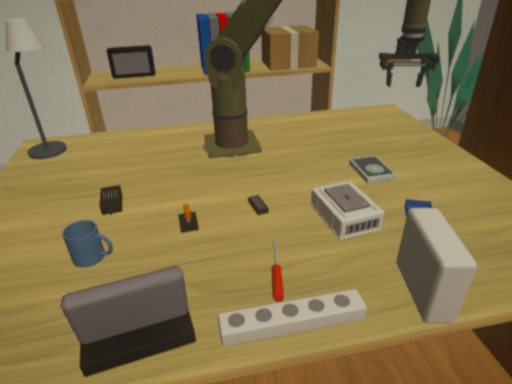

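The top view shows the white box at about (183,180), with the grey plate and dark slot at its middle. The orange key is in the black holder at (308,196), and the arm is at lower left. The scene view agrees: box (347,207), key (187,212).

```bash
cat > h.py <<'E'
import numpy as np, cv2, pickle
from scipy.spatial.transform import Rotation as R
def ray(d,uv):
    uv=np.atleast_2d(np.array(uv,float)); p=np.c_[uv,np.ones(len(uv))]@np.linalg.inv(d['K']).T
    return p@R.from_quat(d['attitude']).as_matrix().T
def onplane(d,uv,z):
    v=ray(d,uv); o=np.array(d['origin']); return o+v*((z-o[2])/v[:,2])[:,None]
def two(d1,p1,d2,p2):
    a,b=ray(d1,p1)[0],ray(d2,p2)[0]; o1,o2=np.array(d1['origin']),np.array(d2['origin'])
    t=np.linalg.lstsq(np.c_[a,-b],o2-o1,rcond=None)[0]; x,y=o1+t[0]*a,o2+t[1]*b
    return (x+y)/2, np.linalg.norm(x-y)
def orange(d):
    h=cv2.cvtColor(d['pixels'],cv2.COLOR_RGB2HSV); return cv2.inRange(h,(5,180,120),(18,255,255))
def blobs(m,amin=8):
    n,l,s,c=cv2.connectedComponentsWithStats(m); return [(c[i].round(2),s[i]) for i in range(1,n) if s[i,4]>=amin]
E
python3 - <<'E'
from h import *
T=pickle.load(open('top.pkl','rb'));S=pickle.load(open('scene.pkl','rb'))
for n,d in(('T',T),('S',S)):
    print(n,blobs(orange(d),4))
g=cv2.cvtColor(T['pixels'],cv2.COLOR_RGB2HSV)
w=cv2.inRange(g,(0,0,150),(179,60,255))
w[:, :155]=0; w[:,212:]=0; w[:145]=0; w[215:]=0
c=max(cv2.findContours(w,0,2)[0],key=cv2.contourArea); rc=cv2.minAreaRect(c); print(rc)
bp=cv2.boxPoints(rc); print(onplane(T,bp,0.06).round(4)); print(onplane(T,[rc[0]],0.068))
a=cv2.resize(T['pixels'][145:220,150:220],(560,600),interpolation=cv2.INTER_CUBIC)
b=cv2.resize(T['pixels'][181:211,293:323],(240,240),interpolation=cv2.INTER_CUBIC)
im=np.zeros((600,800,3),np.uint8); im[:,:560]=a; im[:240,560:]=b
c=cv2.resize(S['pixels'][195:240,170:215],(240,240),interpolation=cv2.INTER_CUBIC); im[240:480,560:]=c
cv2.imwrite('pics/z1.png',im[:,:,::-1])
E
```

```text
T [(array([408.71,  36.43]), array([407,  35,   4,   4,   7], dtype=int32)), (array([237.75,  38.5 ]), array([237,  37,   2,   4,   4], dtype=int32)), (array([266.91,  39.45]), array([265,  37,   5,   6,  11], dtype=int32)), (array([306.89,  47.8 ]), array([304,  36,   8,  26,  75], dtype=int32)), (array([311.43,  38.71]), array([311,  36,   2,   6,   7], dtype=int32)), (array([320.88,  42.64]), array([319,  36,   4,  16,  25], dtype=int32)), (array([334. ,  37.5]), array([334,  36,   1,   4,   4], dtype=int32)), (array([163.54,  43.15]), array([163,  39,   2,   9,  13], dtype=int32)), (array([202.98,  56.23]), array([198,  38,  11,  37, 149], dtype=int32)), (array([217.04,  48.51]), array([214,  38,   6,  25,  47], dtype=int32)), (array([96.6, 41.4]), array([96, 40,  2,  4,  5], dtype=int32)), (array([99. , 42.5]), array([99, 41,  1,  4,  4], dtype=int32)), (array([370.8,  42.4]), array([370,  41,   2,   4,   5], dtype=int32)), (array([111.89,  44.  ]), array([111,  42,   3,   5,   9], dtype=int32)), (array([266.75,  59.03]), array([263,  42,  10,  32, 119], dtype=int32)), (array([9
[... 5983 characters left out ...]
2,   4], dtype=int32)), (array([303.86, 381.43]), array([303, 379,   4,   5,   7], dtype=int32)), (array([330.2, 378.2]), array([329, 378,   4,   2,   5], dtype=int32)), (array([315.82, 381.76]), array([313, 380,   9,   4,  17], dtype=int32)), (array([324.75, 380.75]), array([324, 380,   3,   3,   4], dtype=int32)), (array([331.75, 381.5 ]), array([331, 380,   2,   4,   4], dtype=int32)), (array([310.5, 382.5]), array([310, 382,   2,   2,   4], dtype=int32))]
((182.04998779296875, 179.84999084472656), (50.628849029541016, 36.910980224609375), 81.8698959350586)
[[0.653  0.318  0.06  ]
 [0.6683 0.191  0.06  ]
 [0.4923 0.1689 0.06  ]
 [0.4778 0.2945 0.06  ]]
[[0.57138725 0.24166008 0.068     ]]
```

View pics/z1.png

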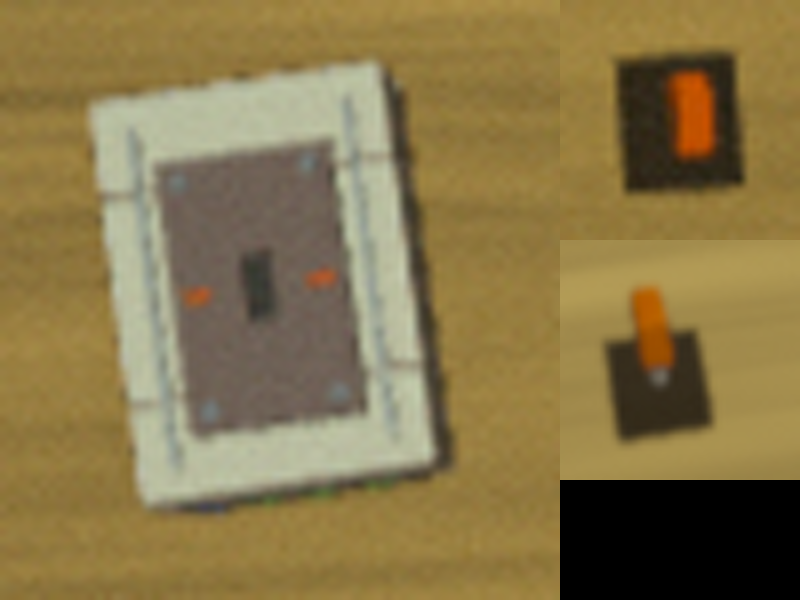

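The zoomed crop shows the box yawed about 0.13 rad, with the plate well resolved: slot at crop (258,285), marks at (197,296) and (320,278). The key bar stands in the holder nearly along world x.

```bash
cat >> h.py <<'E'
def goto(s,p,yaw=None):
    """shift in tool axes (mm) and turn about tool z so tool y gets world heading yaw+90deg (mod pi)"""
    M=R.from_quat(s['eef_rot']).as_matrix(); sh=M.T@(np.array(p)-s['tool_pos'])*1000
    h=np.arctan2(M[1,1],M[0,1]); out=''
    if yaw is not None:
        e=(yaw+np.pi/2-h+np.pi/2)%np.pi-np.pi/2; out=-e
    print('shift',sh.round(1),'az',out,'tilt',M[:,2].round(4))
E
python3 - <<'E'
from h import *
from plant import readout
T=pickle.load(open('top.pkl','rb'));S=pickle.load(open('scene.pkl','rb'))
print('key two',two(T,[309.2,194.45],S,[186.84,210.85]), onplane(T,[309.2,194.45],.06))
hsv=cv2.cvtColor(T['pixels'],cv2.COLOR_RGB2HSV)
m=cv2.inRange(hsv,(0,0,0),(179,255,75))|orange(T); z=np.zeros_like(m); z[181:211,293:323]=m[181:211,293:323]
rc=cv2.minAreaRect(max(cv2.findContours(z,0,2)[0],key=cv2.contourArea)); print(rc); print(onplane(T,cv2.boxPoints(rc),.024).round(4),onplane(T,[rc[0]],.024))
z[:]=0; z[181:211,293:323]=orange(T)[181:211,293:323]
rk=cv2.minAreaRect(cv2.findContours(z,0,2)[0][0]); print(rk,onplane(T,cv2.boxPoints(rk),.06).round(4))
o=np.array([[258,285],[197,296],[320,278]])/8+[150-.5+.06,145-.5+.06]
print('slot,marks',onplane(T,o,.064).round(4)); 
goto(readout.get_state(),[.55,-.12,.26],0)
E
```

```text
key two (array([ 0.51015839, -0.19876374,  0.04908295]), np.float64(0.0005805523715859414)) [[ 0.50939016 -0.19719889  0.06      ]]
((307.42071533203125, 196.04830932617188), (16.27691650390625, 14.28382396697998), 85.2363510131836)
[[ 0.5341 -0.1697  0.024 ]
 [ 0.537  -0.2212  0.024 ]
 [ 0.4786 -0.2236  0.024 ]
 [ 0.4758 -0.1723  0.024 ]] [[ 0.50629374 -0.19668945  0.024     ]]
((309.0, 195.0), (10.0, 4.0), 90.0) [[ 0.5252 -0.1902  0.06  ]
 [ 0.5248 -0.2041  0.06  ]
 [ 0.4899 -0.2027  0.06  ]
 [ 0.4903 -0.1887  0.06  ]]
slot,marks [[0.5707 0.2432 0.064 ]
 [0.5666 0.2695 0.064 ]
 [0.5731 0.2165 0.064 ]]
shift [-560.6 -573.9    1. ] az -0.3047688404380686 tilt [-4.0e-04 -1.5e-03 -1.0e+00]
```

Emit:
{"op": "carry_out", "data": {
  "motion": [
    [[-22.6, -27.5, 0, 0, 0, 0, 100], [-22.6, -27.5, 0, 0, 0, 0, 100], [-22.6, -27.5, 0, 0, 0, 0, 100], [-22.6, -27.5, 0, 0, 0, 0, 100], [-22.6, -27.5, 0, 0, 0, 0, 100], [-22.6, -27.5, 0, 0, 0, 0, 100], [-22.6, -27.5, 0, 0, 0, 0, 100], [-22.6, -27.5, 0, 0, 0, 0, 100]]
  ]
}}

```text
clock: 0.9
tool_pos: [0.2943, 0.3306, 0.2606]
eef_rot: [0.152, 0.988, -0.0, -0.0]
contact_force: [0.8, -0.1, 0.6]
opening: 0.998
```

Emit:
{"op": "carry_out", "data": {
  "motion": [
    [[-22.6, -27.5, 0, 0, 0, 0, 100], [-22.6, -27.5, 0, 0, 0, 0, 100], [-22.6, -27.5, 0, 0, 0, 0, 100], [-22.6, -27.5, 0, 0, 0, 0, 100], [-22.6, -27.5, 0, 0, 0, 0, 100], [-22.6, -27.5, 0, 0, 0, 0, 100], [-22.6, -27.5, 0, 0, 0, 0, 100], [-22.6, -27.5, 0, 0, 0, 0, 100]]
  ]
}}

```text
clock: 1.7
tool_pos: [0.4007, 0.0665, 0.2606]
eef_rot: [0.152, 0.988, 0.0, -0.0]
contact_force: [0.6, -0.4, -1.0]
opening: 1.0
```

Emit:
{"op": "carry_out", "data": {
  "motion": [
    [[-22.6, -27.5, 0, 0, 0, 0, 100], [-22.6, -27.5, 0, 0, 0, 0, 100], [-22.6, -27.5, 0, 0, 0, 0, 100], [-22.6, -27.5, 0, 0, 0, 0, 100], [-22.6, -27.5, 0, 0, 0, 0, 100], [-22.6, -27.5, 0, 0, 0, 0, 100], [-22.6, -27.5, 0, 0, 0, 0, 100], [-22.6, -27.5, 0, 0, 0, 0, 100]]
  ]
}}

```text
clock: 2.5
tool_pos: [0.507, -0.1976, 0.2604]
eef_rot: [0.152, 0.988, 0.0, -0.0]
contact_force: [0.7, -0.1, -0.3]
opening: 0.998
```

Emit:
{"op": "carry_out", "data": {
  "motion": [
    [[0, 0, 5, 0, 0, -0.11, 100], [0, 0, 10, 0, 0, -0.12, 100], [0, 0, 20, 0, 0, -0.12, 100], [0, 0, 15, 0, 0, 0, 100], [0, 0, 5, 0, 0, 0, 100], [0, 0, 0, 0, 0, 0, 100], [0, 0, 0, 0, 0, 0, 100]]
  ]
}}

```text
clock: 3.2
tool_pos: [0.5072, -0.1961, 0.2062]
eef_rot: [-0.023, 1.0, -0.0, 0.0]
contact_force: [-0.7, -0.3, -0.3]
opening: 1.0
```

```bash
python3 - <<'E'
from h import *
from plant import readout, eyes
s=readout.get_state(); print(s['clock'],s['tool_pos'],s['q'],s['contact_force']); goto(s,[.508,-.197,.2],.045)
d=eyes.snapshot('wrist'); pickle.dump(d,open('w1.pkl','wb')); cv2.imwrite('pics/w1.png',d['pixels'][:,:,::-1])
print(d['K'],d['origin'],d['attitude'])
E
```

```text
3.2 [ 0.50724549 -0.19613618  0.20616004] [ 0.50165882  0.67487333 -0.35957016  1.86303504  0.36319831  0.6674354
  1.54215575] [-0.69423486 -0.3168719  -0.29199833]
shift [-0.7 -0.9  6.2] az 0.00010738342793237265 tilt [ 7.e-04 -2.e-04 -1.e+00]
[[311.15275121   0.         247.60126953]
 [  0.         311.15275121 196.09531594]
 [  0.           0.           1.        ]] [ 0.4238819  -0.2004744   0.32991039] [0.68230583 0.71342194 0.11546763 0.11025023]
```

View pics/w1.png

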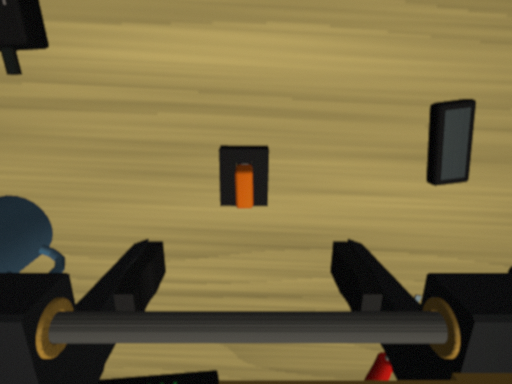

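The wrist view shows the key bar at about (244,187) in the holder, lying along the image column direction and close to midway between the fingers. Refining its position.

```bash
python3 - <<'E'
from h import *
d=pickle.load(open('w1.pkl','rb')); T=pickle.load(open('top.pkl','rb'))
m=orange(d); m[:120]=0;m[230:]=0; m[:,:200]=0;m[:,300:]=0
print(blobs(m,20))
c=max(cv2.findContours(m,0,2)[0],key=cv2.contourArea)[:,0]
ys=c[:,1]
print('top row y edges'); 
# near end face bottom row -> bar near end; use col edges for y at mid-depth
h=cv2.cvtColor(d['pixels'],cv2.COLOR_RGB2HSV)[:,:,2]
for y in range(158,212,3):
    xs=np.flatnonzero(m[y]); print(y,xs.min() if len(xs) else None,xs.max() if len(xs) else None, h[y,242:246])
print(two(d,blobs(m,20)[0][0],T,[309.2,194.45]))
E
```

```text
[(array([244.15, 189.13]), array([236, 171,  17,  37, 601], dtype=int32))]
top row y edges
158 None None [27 27 23 25]
161 None None [27 26 26 25]
164 None None [71 74 76 78]
167 None None [84 84 83 84]
170 None None [95 96 97 98]
173 236 252 [165 166 167 168]
176 236 252 [195 197 197 197]
179 236 252 [196 196 197 199]
182 236 252 [197 198 199 199]
185 236 252 [197 198 199 198]
188 236 252 [198 199 199 201]
191 236 252 [197 198 201 201]
194 236 252 [199 201 201 200]
197 236 252 [201 201 199 201]
200 237 252 [200 200 200 201]
203 237 252 [200 200 201 201]
206 237 251 [199 196 199 198]
209 None None [177 176 174 178]
(array([ 0.51041553, -0.1995312 ,  0.04795178]), np.float64(0.0006796619179112567))
```

```bash
python3 - <<'E'
from h import *
from plant import readout
d=pickle.load(open('w1.pkl','rb'))
p=onplane(d,[[244.3,171.5],[244.3,208],[236,190],[252.5,190]],.064); print(p,p[:2].mean(0),p[2:].mean(0))
m=(cv2.cvtColor(d['pixels'],cv2.COLOR_RGB2HSV)[:,:,2]<60).astype(np.uint8)|(orange(d)>0)
z=np.zeros_like(m);z[135:220,205:285]=m[135:220,205:285]; x,y,w,h=cv2.boundingRect(z); print(x,y,w,h)
print(onplane(d,[[x,y],[x+w,y],[x,y+h],[x+w,y+h]],.024))
goto(readout.get_state(),[p[:2].mean(0)[0],p[2:].mean(0)[1],.053],.045)
E
```

```text
[[ 0.48951968 -0.20037435  0.064     ]
 [ 0.52367279 -0.19896378  0.064     ]
 [ 0.50683036 -0.20709144  0.064     ]
 [ 0.50617305 -0.19234394  0.064     ]] [ 0.50659624 -0.19966906  0.064     ] [ 0.5065017  -0.19971769  0.064     ]
220 146 48 62
[[ 0.47473305 -0.22529348  0.024     ]
 [ 0.47262949 -0.17813859  0.024     ]
 [ 0.53981888 -0.22420843  0.024     ]
 [ 0.53757708 -0.17389253  0.024     ]]
shift [  1.1  -3.5 153.4] az 8.862555321553778e-05 tilt [ 1.2e-03 -3.0e-04 -1.0e+00]
```

Emit:
{"op": "carry_out", "data": {
  "motion": [
    [[0.5, -3, 30, 0, 0, 0, 70], [0, 0, 30, 0, 0, 0, 70], [0, 0, 30, 0, 0, 0, 70], [0, 0, 30, 0, 0, 0, 70], [0, 0, 20, 0, 0, 0, 70], [0, 0, 10, 0, 0, 0, 70], [0, 0, 3, 0, 0, 0, 70], [0, 0, 0, 0, 0, 0, 70]]
  ]
}}

```text
clock: 4.05
tool_pos: [0.5071, -0.1992, 0.0533]
eef_rot: [-0.023, 1.0, -0.0, 0.001]
contact_force: [-0.4, -0.2, -0.3]
opening: 0.7
```

Emit:
{"op": "carry_out", "data": {
  "motion": [
    [[0, 0, 0, 0, 0, 0, 40], [0, 0, 0, 0, 0, 0, 25], [0, 0, 0, 0, 0, 0, 20], [0, 0, 0, 0, 0, 0, 10], [0, 0, 0, 0, 0, 0, 0], [0, 0, 0, 0, 0, 0, 0], [0, 0, 0, 0, 0, 0, 0], [0, 0, 0, 0, 0, 0, 0]]
  ],
  "squeeze": 10
}}

```text
clock: 4.85
tool_pos: [0.5066, -0.1992, 0.0527]
eef_rot: [-0.023, 1.0, -0.0, 0.0]
contact_force: [-0.1, -0.8, 1.1]
opening: 0.183
```

Emit:
{"op": "carry_out", "data": {
  "motion": [
    [[0, 0, 0, 0, 0, 0, 0], [0, 0, 0, 0, 0, 0, 0], [0, 0, -10, 0, 0, 0, 0], [0, 0, -20, 0, 0, 0, 0], [0, 0, -30, 0, 0, 0, 0], [0, 0, -30, 0, 0, 0, 0], [0, 0, -30, 0, 0, 0, 0], [0, 0, -20, 0, 0, 0, 0]]
  ],
  "squeeze": 30
}}

```text
clock: 5.65
tool_pos: [0.5069, -0.1992, 0.1953]
eef_rot: [-0.023, 1.0, -0.0, 0.001]
contact_force: [0.1, -0.2, -0.7]
opening: 0.179
```

```bash
python3 - <<'E'
from h import *
from plant import readout, eyes
s=readout.get_state(); print(s)
for n in ['wrist','scene','top']:
    d=eyes.snapshot(n); pickle.dump(d,open(n+'2.pkl','wb')); cv2.imwrite(f'pics/{n}2.png',d['pixels'][:,:,::-1])
# box frame from initial top picture: white outline, subpixel-ish via corner of plate
T=pickle.load(open('top.pkl','rb'));S=pickle.load(open('scene.pkl','rb'))
for n,D in(('T',T),('S',S)):
    h=cv2.cvtColor(D['pixels'],cv2.COLOR_RGB2HSV); 
    m=cv2.inRange(h,(0,90,90),(14,255,255))
    print(n,[b for b in blobs(m,2) if (150<b[0][0]<215 and 150<b[0][1]<215) or(n=='S' and 310<b[0][0]<385 and 175<b[0][1]<240)])
goto(s,[.571,.243,.20],.127)
E
```

```text
{'clock': 5.65, 'q': array([ 0.50588139,  0.6918983 , -0.35820518,  1.87135626,  0.38214974,
        0.64353039,  1.53076661]), 'qd': array([ 0.11946903, -0.27832193, -0.18347388, -0.14735079, -0.18651578,
        0.44757821,  0.16358449]), 'joint_torque': array([ -0.55384347, -47.36632347,  -2.86305204, -10.59913784,
         0.14856176,  -0.20766148,  -0.13414712]), 'tool_pos': array([ 0.50690941, -0.19924286,  0.19527576]), 'eef_rot': array([-2.26498992e-02,  9.99742807e-01, -3.19587991e-04,  1.09556551e-03]), 'contact_force': array([ 0.14338392, -0.2054737 , -0.72148553]), 'moment': array([0.0325447 , 0.01174448, 0.03356067]), 'opening': 0.17880244465402637}
T [(array([189.7, 179.2]), array([188, 178,   4,   3,  10], dtype=int32)), (array([174.17, 181.83]), array([172, 181,   5,   3,  12], dtype=int32))]
S [(array([354.33, 194.11]), array([353, 193,   4,   3,   9], dtype=int32)), (array([336.67, 197.89]), array([335, 197,   4,   3,   9], dtype=int32))]
shift [-84.1 438.9  -4.8] az -0.08169704725064575 tilt [ 2.2e-03 -6.0e-04 -1.0e+00]
```

View pics/wrist2.png

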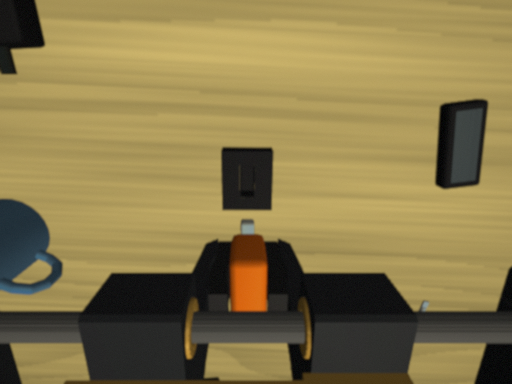

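Emit:
{"op": "carry_out", "data": {
  "motion": [
    [[0, 0, -5, 0, 0, -0.082, 0], [-7.5, 26.9, -2, 0, 0, 0, 0], [-7.5, 26.9, 0, 0, 0, 0, 0], [-7.5, 26.9, 0, 0, 0, 0, 0], [-7.5, 26.9, 0, 0, 0, 0, 0], [-7.5, 26.9, 0, 0, 0, 0, 0], [-7.5, 26.9, 0, 0, 0, 0, 0], [-7.5, 26.9, 0, 0, 0, 0, 0]]
  ]
}}

```text
clock: 6.6
tool_pos: [0.5338, -0.0047, 0.1983]
eef_rot: [-0.064, 0.998, -0.0, -0.001]
contact_force: [0.5, 0.3, -0.4]
opening: 0.181
```

Emit:
{"op": "carry_out", "data": {
  "motion": [
    [[-7.5, 26.9, 0, 0, 0, 0, 0], [-7.5, 26.9, 0, 0, 0, 0, 0], [-7.5, 26.9, 0, 0, 0, 0, 0], [-7.5, 26.9, 0, 0, 0, 0, 0], [-7.5, 26.9, 0, 0, 0, 0, 0], [-7.5, 26.9, 0, 0, 0, 0, 0], [-7.5, 26.9, 0, 0, 0, 0, 0], [-7.5, 26.9, 0, 0, 0, 0, 0]]
  ]
}}

```text
clock: 7.4
tool_pos: [0.5661, 0.216, 0.198]
eef_rot: [-0.064, 0.998, -0.001, -0.001]
contact_force: [0.0, 0.6, -0.9]
opening: 0.179
```

Emit:
{"op": "carry_out", "data": {
  "motion": [
    [[0, 0, 0, 0, 0, 0, 0], [0, 0, 0, 0, 0, 0, 0], [0, 0, 0, 0, 0, 0, 0]]
  ]
}}

```text
clock: 7.7
tool_pos: [0.5665, 0.2134, 0.1987]
eef_rot: [-0.063, 0.998, -0.001, -0.001]
contact_force: [-0.2, 0.4, -0.6]
opening: 0.179
```

```bash
python3 - <<'E'
from h import *
from plant import readout, eyes
s=readout.get_state(); print(s['clock'],s['tool_pos'],s['q'],s['contact_force'],s['eef_rot'])
d=eyes.snapshot('wrist'); d['s']=s; pickle.dump(d,open('wrist3.pkl','wb')); cv2.imwrite('pics/wrist3.png',d['pixels'][:,:,::-1])
T=pickle.load(open('top.pkl','rb'));S=pickle.load(open('scene.pkl','rb'))
a=two(T,[189.7,179.2],S,[336.67,197.89]);b=two(T,[174.17,181.83],S,[354.33,194.11])
print(a,b); a2=two(T,[189.7,179.2],S,[354.33,194.11]);b2=two(T,[174.17,181.83],S,[336.67,197.89]); print(a2,b2)
print(d['origin'],d['attitude'])
E
```

```text
7.7 [0.56650007 0.21342424 0.19869502] [-0.26020071  0.75118477 -0.31373043  1.68127255  0.31208742  0.76150687
  0.9735899 ] [-0.21286189  0.38459712 -0.58687377] [-6.28679057e-02  9.98020735e-01 -1.14129595e-03 -9.67665642e-04]
(array([0.57266359, 0.21438464, 0.06718081]), np.float64(0.0023412765676812997)) (array([0.56534458, 0.26886319, 0.06669316]), np.float64(0.0003019769131318232))
(array([0.58025615, 0.23555842, 0.07812046]), np.float64(0.04602512317992636)) (array([0.55881874, 0.24613943, 0.05839745]), np.float64(0.05011354832618062))
[0.48400126 0.20273977 0.32266248] [0.65300844 0.74062372 0.11818027 0.10530864]
```

View pics/wrist3.png

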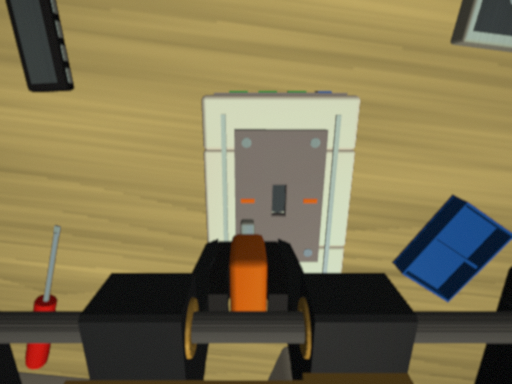

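The wrist view shows the slot clearly at (279,200), midway between the marks (248,201) and (310,201). The key's grey head end shows at (247,228). Next: exact slot position, and the key's position in the gripper.

```bash
cat >> h.py <<'E'
def proj(d,P):
    p=(np.atleast_2d(P)-d['origin'])@R.from_quat(d['attitude']).as_matrix()@np.array(d['K']).T; return p[:,:2]/p[:,2:]
E
python3 - <<'E'
from h import *
d=pickle.load(open('wrist3.pkl','rb')); s=d['s']; im=d['pixels']; Zp=.068
h=cv2.cvtColor(im,cv2.COLOR_RGB2HSV)
mk=[b for b in blobs(cv2.inRange(h,(0,120,90),(18,255,255)),6) if 190<b[0][1]<212 and 235<b[0][0]<325]; print(mk)
v=h[:,:,2]; z=np.zeros_like(v); z[175:225,262:296]=(v[175:225,262:296]<75)*255
print(blobs(z)); 
mp=onplane(d,[b[0] for b in mk],Zp); print('marks',mp,mp.mean(0))
rc=cv2.minAreaRect(max(cv2.findContours(z,0,2)[0],key=cv2.contourArea));print(rc)
# plate grey mask
pl=cv2.inRange(h,(0,10,75),(179,70,135)); print(v[150,228:335:3])
# key prediction in tool frame
M=R.from_quat(s['eef_rot']).as_matrix()
def K(x,y,zz): return s['tool_pos']+M@(np.array([x,y,zz])/1000)
g=3.7
pts={'bar top -x':K(-18,0,g-15),'bar top +x':K(18,0,g-15),'bar bot +x':K(18,0,g+15),'head top +xL':K(13,-4,g+37),'head top +xR':K(13,4,g+37),'head bot':K(13,0,g+45),'hubtop':K(8,0,g+15)}
for k,p in pts.items(): print(k,proj(d,p).round(1))
cv2.imwrite('pics/z3.png',cv2.resize(im[180:320,200:310],(550,700)[:2],interpolation=cv2.INTER_CUBIC)[:600,:,::-1])
E
```

```text
[(array([247.39, 200.47]), array([241, 198,  14,   6,  77], dtype=int32)), (array([309.51, 200.56]), array([303, 198,  14,   6,  78], dtype=int32))]
[(array([278.83, 198.94]), array([273, 186,  13,  29, 329], dtype=int32))]
marks [[0.57117931 0.21311544 0.068     ]
 [0.56451193 0.26646015 0.068     ]] [0.56784562 0.23978779 0.068     ]
((279.0, 200.0), (28.0, 12.0), 90.0)
[163 163 140 122 123 122 122 125 123 123 123 123 124 123 125 124 123 124
 123 124 126 124 123 123 124 123 124 123 123 124 123 123 123 153 161 142]
bar top -x [[248.7 332.7]]
bar top +x [[248.8 261.4]]
bar bot +x [[248.5 230.6]]
head top +xL [[241.4 222.5]]
head top +xR [[255.4 222.5]]
head bot [[248.4 217.2]]
hubtop [[248.5 248.5]]
```

View pics/z3.png

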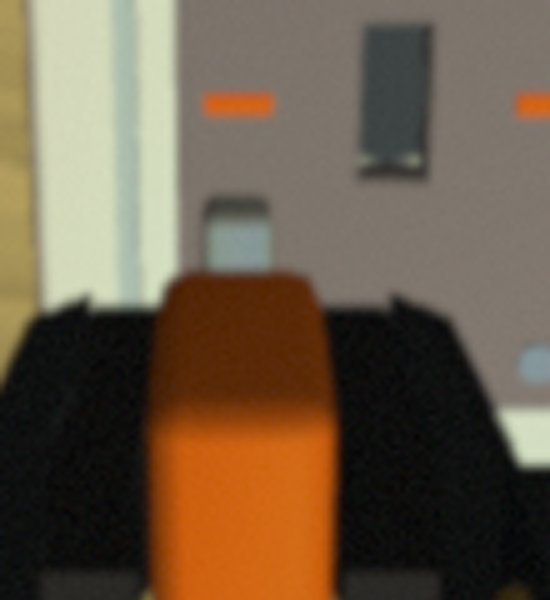

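```bash
python3 - <<'E'
from h import *
d=pickle.load(open('wrist3.pkl','rb')); s=d['s']; M=R.from_quat(s['eef_rot']).as_matrix()
e=onplane(d,[[278.8,185],[278.8,215.6],[272.3,200],[285.9,200]],.068); print(np.linalg.norm(e[0]-e[1]),np.linalg.norm(e[2]-e[3]),e[:2].mean(0))
sl=np.array([.5678,.2398,.123]); t=sl-M@[-.001,-.0005,0]; t[2]=.123; goto(s,t,.1244)
E
```

```text
0.02802102069157701 0.011762603127546952 [0.56783761 0.24009644 0.068     ]
shift [-3.8 26.7 75.6] az 0.001421163253543245 tilt [-0.0018 -0.0024 -1.    ]
```

Emit:
{"op": "carry_out", "data": {
  "motion": [
    [[-3.8, 3, 20, 0, 0, 0, 0], [0, 0, 20, 0, 0, 0, 0], [0, 0, 15, 0, 0, 0, 0], [0, 0, 12, 0, 0, 0, 0], [0, 0, 6, 0, 0, 0, 0], [0, 0, 0, 0, 0, 0, 0], [0, 0, 0, 0, 0, 0, 0], [0, 0, 0, 0, 0, 0, 0]]
  ]
}}

```text
clock: 8.55
tool_pos: [0.5708, 0.2191, 0.1275]
eef_rot: [-0.064, 0.998, 0.0, 0.001]
contact_force: [-0.2, -0.1, -0.9]
opening: 0.18
```

```bash
python3 - <<'E'
from h import *
from plant import readout, eyes
s=readout.get_state(); print(s['clock'],s['tool_pos'],s['contact_force'],s['eef_rot'])
d=eyes.snapshot('wrist'); d['s']=s; pickle.dump(d,open('wrist4.pkl','wb'))
M=R.from_quat(s['eef_rot']).as_matrix()
def K(x,y,zz): return s['tool_pos']+M@(np.array([x,y,zz])/1000)
g=3.7
for k,p in {'bar bot +x':K(18,0,g+15),'head top L':K(13,-4,g+37),'head top R':K(13,4,g+37),'head bot':K(13,0,g+45),'head top -1':K(12,0,g+37),'slot':np.array([.5678,.2398,.068])}.items(): print(k,proj(d,p).round(1))
cv2.imwrite('pics/z4.png',cv2.resize(d['pixels'][165:285,200:360],(800,600),interpolation=cv2.INTER_CUBIC)[:,:,::-1])
E
```

```text
8.55 [0.57079433 0.21910395 0.12749138] [-0.17227066 -0.07998391 -0.86423644] [-6.35692043e-02  9.97977130e-01  3.21691930e-04  7.07835952e-04]
bar bot +x [[248.6 230.6]]
head top L [[241.4 222.4]]
head top R [[255.4 222.4]]
head bot [[248.4 217.1]]
head top -1 [[248.4 224. ]]
slot [[280.8 228.9]]
```

View pics/z4.png

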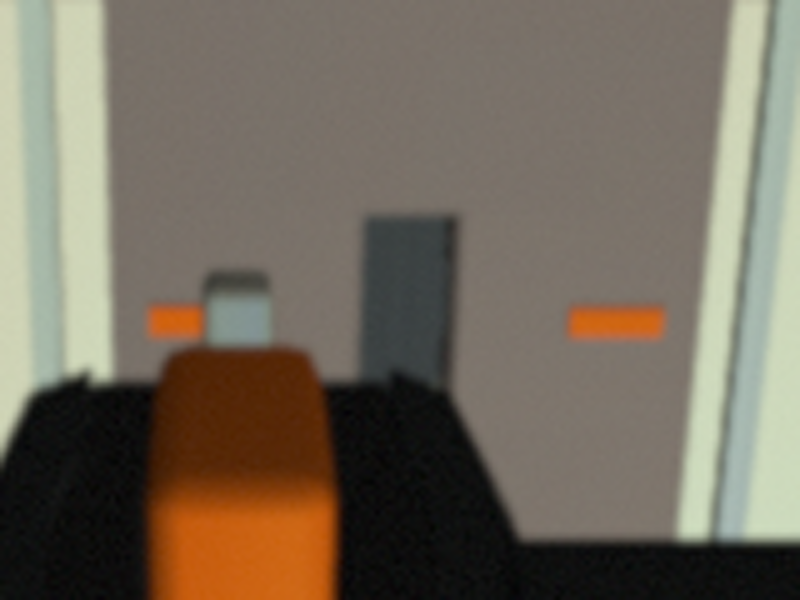

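The close view shows the slot's near end edge at row 207.8, with columns from 272.4 to about 291. The right mark is at (323.4,229.6), and the head end spans columns 241 to 254 with its top edge at row 223.6. That agrees with the earlier offsets to about 0.5 mm.

```bash
python3 - <<'E'
from h import *
from plant import readout
d=pickle.load(open('wrist4.pkl','rb')); s=readout.get_state(); M=R.from_quat(s['eef_rot']).as_matrix()
loc=lambda P:((np.atleast_2d(P)-s['tool_pos'])@M*1000).round(2)
print('slot end L,R; mark',loc(onplane(d,[[272.5,208],[291.2,208],[323.4,229.6],[272.1,235],[290.2,235]],.068)))
print('head top edge',loc(onplane(d,[[241,223.6],[254.2,223.6]],s['tool_pos'][2]-.0407)))
h=cv2.cvtColor(d['pixels'],cv2.COLOR_RGB2HSV); print(blobs(cv2.inRange(h,(0,120,90),(18,255,255))[215:245,300:350],10))
goto(s,[.5678,.2398,.12],.1244)
E
```

```text
slot end L,R; mark [[14.77 15.19 59.5 ]
 [14.76 26.95 59.51]
 [-0.1  48.33 59.54]
 [-3.9  15.39 59.53]
 [-3.91 27.12 59.54]]
head top edge [[12.28 -4.26 40.68]
 [12.28  3.31 40.68]]
[(array([22.85, 14.03]), array([ 13,  11,  20,   7, 131], dtype=int32))]
shift [ 0.3 20.9  7.5] az 0.002716022608501012 tilt [ 1.4e-03  8.0e-04 -1.0e+00]
```

Emit:
{"op": "carry_out", "data": {
  "motion": [
    [[1.1, 11, 0, 0, 0, 0, 0], [0, 10.5, 0, 0, 0, 0, 0], [0, 0, 4, 0, 0, 0.002, 0], [0, 0, 4, 0, 0, 0, 0], [0, 0, 0, 0, 0, 0, 0], [0, 0, 0, 0, 0, 0, 0]]
  ]
}}

```text
clock: 9.2
tool_pos: [0.5665, 0.2394, 0.1184]
eef_rot: [-0.062, 0.998, -0.0, -0.0]
contact_force: [0.0, 1.0, -0.5]
opening: 0.181
```

```bash
python3 - <<'E'
from h import *
from plant import readout
s=readout.get_state(); print(s['tool_pos'],s['contact_force'],s['moment']); goto(s,[.5691,.2402,.118],.1244)
E
```

```text
[0.56646484 0.23937139 0.11835561] [ 0.02893784  1.03655455 -0.50296778] [ 0.07576866 -0.01108617 -0.00421446]
shift [-2.7  0.5  0.4] az 0.00021140801080710148 tilt [-5.e-04 -8.e-04 -1.e+00]
```

Emit:
{"op": "carry_out", "data": {
  "motion": [
    [[0, 0, 1, 0, 0, 0, 0], [0, 0, 1, 0, 0, 0, 0], [0, 0, 1, 0, 0, 0, 0], [0, 0, 1, 0, 0, 0, 0], [0, 0, 0, 0, 0, 0, 0], [0, 0, 0, 0, 0, 0, 0]]
  ]
}}

```text
clock: 9.8
tool_pos: [0.5665, 0.24, 0.1147]
eef_rot: [-0.063, 0.998, 0.0, -0.0]
contact_force: [0.3, 0.5, -0.5]
opening: 0.181
```

Emit:
{"op": "carry_out", "data": {
  "motion": [
    [[0, 0, 1, 0, 0, 0, 0], [0, 0, 1, 0, 0, 0, 0], [0, 0, 1, 0, 0, 0, 0], [0, 0, 1, 0, 0, 0, 0], [0, 0, 0, 0, 0, 0, 0], [0, 0, 0, 0, 0, 0, 0]]
  ]
}}

```text
clock: 10.4
tool_pos: [0.5665, 0.24, 0.1107]
eef_rot: [-0.063, 0.998, 0.0, -0.0]
contact_force: [-0.1, -0.5, -0.7]
opening: 0.182
```

Emit:
{"op": "carry_out", "data": {
  "motion": [
    [[0, 0, 1, 0, 0, 0, 0], [0, 0, 1, 0, 0, 0, 0], [0, 0, 1, 0, 0, 0, 0], [0, 0, 1, 0, 0, 0, 0], [0, 0, 0, 0, 0, 0, 0], [0, 0, 0, 0, 0, 0, 0]]
  ]
}}

```text
clock: 11.0
tool_pos: [0.5665, 0.24, 0.1069]
eef_rot: [-0.063, 0.998, 0.0, 0.0]
contact_force: [-1.1, 0.0, 2.1]
opening: 0.182
```

Emit:
{"op": "carry_out", "data": {
  "motion": [
    [[0, 0, 1, 0, 0, 0, 0], [0, 0, 1, 0, 0, 0, 0], [0, 0, 1, 0, 0, 0, 0], [0, 0, 0, 0, 0, 0, 0], [0, 0, 0, 0, 0, 0, 0], [0, 0, 0, 0, 0, 0, 0]]
  ]
}}

```text
clock: 11.6
tool_pos: [0.5665, 0.24, 0.1038]
eef_rot: [-0.063, 0.998, 0.0, 0.0]
contact_force: [-0.9, -0.6, 4.0]
opening: 0.176
```

Emit:
{"op": "carry_out", "data": {
  "motion": [
    [[0, 0, 1, 0, 0, 0, 0], [0, 0, 1, 0, 0, 0, 0], [0, 0, 1, 0, 0, 0, 0], [0, 0, 1, 0, 0, 0, 0], [0, 0, 1, 0, 0, 0, 0], [0, 0, 1, 0, 0, 0, 0], [0, 0, 0, 0, 0, 0, 0], [0, 0, 0, 0, 0, 0, 0]]
  ]
}}

```text
clock: 12.4
tool_pos: [0.5666, 0.2401, 0.0981]
eef_rot: [-0.063, 0.998, 0.0, 0.0]
contact_force: [-1.3, -0.4, 6.9]
opening: 0.176
```

```bash
python3 - <<'E'
from h import *
from plant import readout
s=readout.get_state(); print(s['tool_pos'],s['contact_force'],s['moment'],s['q']); goto(s,[.567,.2402,.0977],.1244)
E
```

```text
[0.56655386 0.24008727 0.09805683] [-1.31039933 -0.44158291  6.87171926] [-0.20958192  0.39945492 -0.05329153] [-0.33615475  0.90163691 -0.25136775  1.70966948  0.36614009  0.57647157
  0.89096914]
shift [-0.5  0.1  0.4] az 0.0008723386037134961 tilt [ 3.e-04  1.e-04 -1.e+00]
```

Emit:
{"op": "carry_out", "data": {
  "motion": [
    [[0, -0.6, 1, 0, 0, 0, 0], [0, 0, 0, 0, 0, 0, 0], [0, 0, 0, 0, 0, -0.07, 0], [0, 0, 0, 0, 0, -0.08, 0], [0, 0, 0, 0, 0, -0.08, 0], [0, 0, 0, 0, 0, -0.08, 0], [0, 0, 0, 0, 0, -0.08, 0], [0, 0, 0, 0, 0, 0, 0]]
  ]
}}

```text
clock: 13.2
tool_pos: [0.5676, 0.2401, 0.0975]
eef_rot: [-0.255, 0.967, 0.001, 0.001]
contact_force: [-0.7, 0.4, 7.9]
opening: 0.18
```

```bash
python3 - <<'E'
from h import *
from plant import readout
s=readout.get_state(); print(s['tool_pos'],s['contact_force'],s['moment'],s['q']); goto(s,[.567,.2402,.0967],.1244+np.pi/2)
E
```

```text
[0.56762568 0.24005117 0.09746914] [-0.65786141  0.39062214  7.88562076] [0.03532056 0.0078966  0.04941734] [-0.2793302   0.91363161 -0.35327223  1.70593502  0.49790503  0.60939164
  1.16812945]
shift [0.5 0.4 0.8] az -1.178484213208193 tilt [ 0.0022  0.0019 -1.    ]
```

Emit:
{"op": "carry_out", "data": {
  "motion": [
    [[0, 0, 0, 0, 0, -0.08, 0], [0, 0, 0, 0, 0, -0.08, 0], [0, 0, 0, 0, 0, -0.08, 0], [0, 0, 0, 0, 0, -0.08, 0], [0, 0, 0, 0, 0, -0.08, 0], [0, 0, 0, 0, 0, -0.08, 0], [0, 0, 0, 0, 0, -0.08, 0], [0, 0, 0, 0, 0, 0, 0]]
  ]
}}

```text
clock: 14.0
tool_pos: [0.5677, 0.2402, 0.0975]
eef_rot: [-0.513, 0.859, 0.0, 0.002]
contact_force: [0.6, -0.3, 7.6]
opening: 0.178
```

```bash
python3 - <<'E'
from h import *
from plant import readout
s=readout.get_state(); print(s['tool_pos'],s['contact_force'],s['moment'],s['q']); goto(s,[.567,.2402,.0967],.1244+np.pi/2)
E
```

```text
[0.56774365 0.24024514 0.09753139] [ 0.60213697 -0.34583506  7.64129759] [ 0.04474149  0.10782459 -0.01548006] [-0.20183335  0.93728675 -0.49919901  1.70120816  0.66373778  0.67520189
  1.58662912]
shift [0.4 0.6 0.8] az -0.6185597470745985 tilt [ 0.0024  0.0023 -1.    ]
```

Emit:
{"op": "carry_out", "data": {
  "motion": [
    [[0, 0, 0, 0, 0, -0.09, 0], [0, 0, 0, 0, 0, -0.09, 0], [0, 0, 0, 0, 0, -0.09, 0], [0, 0, 0, 0, 0, -0.09, 0], [0, 0, 0, 0, 0, -0.09, 0], [0, 0, 0, 0, 0, -0.09, 0], [0.6, 0, 0, 0, 0, -0.079, 0], [0, 0, 0, 0, 0, 0, 0]]
  ]
}}

```text
clock: 14.8
tool_pos: [0.5678, 0.2399, 0.0976]
eef_rot: [0.75, -0.662, -0.0, -0.002]
contact_force: [1.5, 0.1, 7.4]
opening: 0.177
```

```bash
python3 - <<'E'
from h import *
from plant import readout
s=readout.get_state(); print(s['tool_pos'],s['contact_force'],s['moment'],s['q']); goto(s,[.567,.2402,.0967],.1244+np.pi/2)
E
```

```text
[0.56782932 0.23989626 0.09756344] [1.54276298 0.12394897 7.40576431] [ 0.03390807 -0.00723426  0.02478098] [-0.12274098  0.97298454 -0.65402168  1.69722418  0.81496803  0.76082376
  2.08317144]
shift [-0.4  0.8  0.9] az 0.00030997503126783954 tilt [ 0.0025  0.0029 -1.    ]
```

Emit:
{"op": "carry_out", "data": {
  "motion": [
    [[0, 0, -1, 0, 0, 0, 0], [0, 0, -1, 0, 0, 0, 0], [0, 0, -1, 0, 0, 0, 0], [0, 0, -1, 0, 0, 0, 0], [0, 0, 0, 0, 0, 0, 0], [0, 0, 0, 0, 0, 0, 0]]
  ]
}}

```text
clock: 15.4
tool_pos: [0.5678, 0.2399, 0.1014]
eef_rot: [0.749, -0.662, 0.0, -0.002]
contact_force: [1.4, 0.0, 4.9]
opening: 0.177
```

Emit:
{"op": "carry_out", "data": {
  "motion": [
    [[0, 0, -1, 0, 0, 0, 0], [0, 0, 0, 0, 0, 0, 0], [0, 0, 0, 0, 0, 0, 0]]
  ]
}}

```text
clock: 15.7
tool_pos: [0.5678, 0.2398, 0.1023]
eef_rot: [0.749, -0.662, 0.0, -0.002]
contact_force: [0.5, 1.2, 4.8]
opening: 0.179
```

Emit:
{"op": "carry_out", "data": {
  "motion": [
    [[0, 0, -1, 0, 0, 0, 0], [0, 0, 0, 0, 0, 0, 0], [0, 0, 0, 0, 0, 0, 0]]
  ]
}}

```text
clock: 16.0
tool_pos: [0.5673, 0.2395, 0.103]
eef_rot: [0.749, -0.662, 0.0, -0.001]
contact_force: [3.4, 1.9, 5.3]
opening: 0.177
```

Emit:
{"op": "carry_out", "data": {
  "motion": [
    [[0, 0, -0.6, 0, 0, 0, 0], [0, 0, 0, 0, 0, 0, 0], [0, 0, 0, 0, 0, 0, 0]]
  ]
}}

```text
clock: 16.3
tool_pos: [0.5672, 0.2394, 0.1036]
eef_rot: [0.749, -0.662, 0.0, -0.001]
contact_force: [5.4, 3.4, 4.3]
opening: 0.178
```

Emit:
{"op": "carry_out", "data": {
  "motion": [
    [[-0.3, -0.6, 0, 0, 0, 0, 0], [0, 0, 0, 0, 0, 0, 0], [0, 0, 0, 0, 0, 0, 0]]
  ]
}}

```text
clock: 16.6
tool_pos: [0.5673, 0.2394, 0.1034]
eef_rot: [0.749, -0.662, -0.0, -0.0]
contact_force: [3.9, 2.9, 4.5]
opening: 0.181
```

```bash
python3 - <<'E'
from h import *
from plant import readout, eyes
s=readout.get_state(); print(s['tool_pos'],s['contact_force'],s['moment']); goto(s,[.567,.2402,.0967],.1244+np.pi/2)
d=eyes.snapshot('wrist'); cv2.imwrite('pics/w5.png',d['pixels'][:,:,::-1])
E
```

```text
[0.56728692 0.23942157 0.10342901] [3.89007494 2.92945924 4.54054779] [ 0.72095786 -0.75545792 -0.05149364]
shift [-0.8  0.2  6.7] az -0.0009589093287214467 tilt [ 3.e-04  6.e-04 -1.e+00]
```

View pics/w5.png

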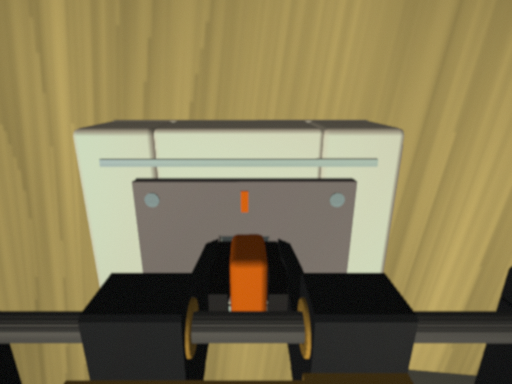

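The bar lines up with the orange mark at (244,201), and the bar is at column 248. A small sideways load remains, so I relieve it before going further.

Emit:
{"op": "carry_out", "data": {
  "motion": [
    [[-0.8, -0.9, 0, 0, 0, 0, 0], [0, 0, 0, 0, 0, 0, 0], [0, 0, 0, 0, 0, 0, 0]]
  ]
}}

```text
clock: 16.95
tool_pos: [0.5674, 0.2396, 0.1031]
eef_rot: [0.749, -0.662, -0.0, 0.001]
contact_force: [2.3, 1.5, 4.9]
opening: 0.178
```

Emit:
{"op": "carry_out", "data": {
  "motion": [
    [[-0.7, -1.0, 0, 0, 0, 0, 0], [0, 0, 0, 0, 0, 0, 0], [0, 0, 0, 0, 0, 0, 0]]
  ]
}}

```text
clock: 17.25
tool_pos: [0.5676, 0.2398, 0.1027]
eef_rot: [0.749, -0.662, -0.0, 0.002]
contact_force: [-0.3, -0.6, 4.5]
opening: 0.181
```

Emit:
{"op": "carry_out", "data": {
  "motion": [
    [[0, 0, -0.7, 0, 0, 0, 0], [0, 0, 0, 0, 0, 0, 0], [0, 0, 0, 0, 0, 0, 0]]
  ]
}}

```text
clock: 17.55
tool_pos: [0.5682, 0.2402, 0.1037]
eef_rot: [0.749, -0.662, -0.0, 0.001]
contact_force: [-1.7, -2.7, 4.7]
opening: 0.179
```

Emit:
{"op": "carry_out", "data": {
  "motion": [
    [[0.3, 0.2, -0.7, 0, 0, 0, 0], [0, 0, 0, 0, 0, 0, 0], [0, 0, 0, 0, 0, 0, 0]]
  ]
}}

```text
clock: 17.85
tool_pos: [0.5684, 0.2403, 0.1045]
eef_rot: [0.749, -0.662, -0.0, 0.0]
contact_force: [-3.1, -2.6, 4.1]
opening: 0.178
```

Emit:
{"op": "carry_out", "data": {
  "motion": [
    [[0.3, 0.2, -0.7, 0, 0, 0, 0], [0, 0, 0, 0, 0, 0, 0], [0, 0, 0, 0, 0, 0, 0]]
  ]
}}

```text
clock: 18.15
tool_pos: [0.5684, 0.2402, 0.1048]
eef_rot: [0.749, -0.662, -0.0, 0.0]
contact_force: [-1.5, -0.8, -2.6]
opening: 0.177
```

Emit:
{"op": "carry_out", "data": {
  "motion": [
    [[0, 0, 0.4, 0, 0, 0, 0], [0, 0, 0, 0, 0, 0, 20], [0, 0, 0, 0, 0, 0, 22], [0, 0, 0, 0, 0, 0, 30], [0, 0, 0, 0, 0, 0, 40], [0, 0, 0, 0, 0, 0, 50], [0, 0, 0, 0, 0, 0, 50], [0, 0, 0, 0, 0, 0, 50]]
  ]
}}

```text
clock: 18.95
tool_pos: [0.5686, 0.2403, 0.105]
eef_rot: [0.749, -0.662, -0.0, -0.0]
contact_force: [-0.1, 0.7, 0.1]
opening: 0.498
```

Emit:
{"op": "carry_out", "data": {
  "motion": [
    [[0, 0, -5, 0, 0, 0, 50], [0, 0, -15, 0, 0, 0, 50], [0, 0, -20, 0, 0, 0, 50], [0, 0, -20, 0, 0, 0, 50], [0, 0, -20, 0, 0, 0, 50], [0, 0, -15, 0, 0, 0, 50], [0, 0, 0, 0, 0, 0, 50], [0, 0, 0, 0, 0, 0, 50]]
  ]
}}

```text
clock: 19.75
tool_pos: [0.5685, 0.2401, 0.2002]
eef_rot: [0.749, -0.662, 0.0, -0.0]
contact_force: [0.5, 0.4, 0.3]
opening: 0.502
```

```bash
python3 - <<'E'
from h import *
from plant import readout, eyes
s=readout.get_state(); print(s['tool_pos'],s['contact_force'],s['clock'])
d=eyes.snapshot('wrist'); d['s']=s; pickle.dump(d,open('w6.pkl','wb'))
S=eyes.snapshot('scene')
a=cv2.resize(d['pixels'],(400,300)); b=cv2.resize(d['pixels'][120:240,180:340],(400,300)); c=cv2.resize(S['pixels'][160:235,300:400],(400,300),interpolation=cv2.INTER_CUBIC)
cv2.imwrite('pics/f.png',np.vstack([np.hstack([a,b]),np.hstack([c,0*c])])[:,:,::-1])
h=cv2.cvtColor(d['pixels'],cv2.COLOR_RGB2HSV); print(blobs(cv2.inRange(h,(0,120,90),(18,255,255)),15))
E
```

```text
[0.56853597 0.24006956 0.20018533] [0.54861324 0.38061666 0.29394036] 19.75
[(array([247.01, 162.71]), array([245, 156,   5,  15,  72], dtype=int32)), (array([247.4 , 213.77]), array([236, 190,  23,  48, 986], dtype=int32))]
```

View pics/f.png

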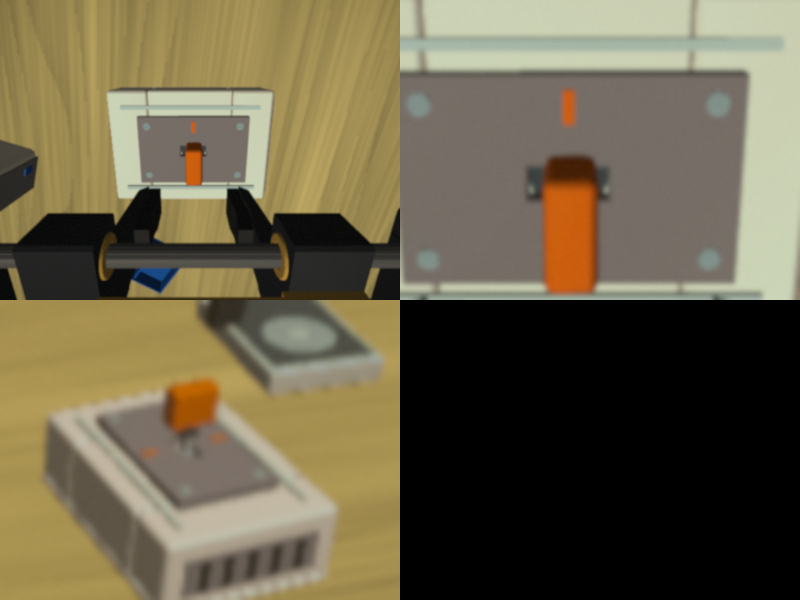

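The key stands upright and square to the slot, in line with the mark at (247,163), and the gripper is clear above it. I'm handing in.

```bash
python3 - <<'E'
from h import *
from plant import ticket
d=pickle.load(open('w6.pkl','rb')); P=onplane(d,[[238.5,201],[258,201],[248,192],[247,162.7]],.116); print(P.round(4),np.linalg.norm(P[0]-P[1]))
print(ticket.finish_job())
E
```

```text
[[0.5748 0.231  0.116 ]
 [0.5611 0.2293 0.116 ]
 [0.5689 0.2235 0.116 ]
 [0.5721 0.2028 0.116 ]] 0.013808502139055118
the job is handed in; nothing more can be done
None
```

The key looks locked in the cover, and I handed the job in at about 20 s of the 72 s; no verdict was reported.

**What I did:** I drew the key out of its holder and found the slot with the wrist camera. I passed the T-head through the slot and pressed it against the spring. I then gave it a quarter turn, let it rise into the groove, released it and backed off about 95 mm.

**What the checks showed:**
- **Forces:** the most I read was about 8 N downward and 5.4 N sideways, well under the 30 N limit.
- **Depth:** at the end of the rise the upward force turned to a 2.6 N downward pull, at a tool height that puts the head about 8 mm below the plate. I read that as the head resting against the groove roof.
- **Final picture:** the key stands upright, square to the slot and in line with the orange marks, and nothing is touching it.

**What disagreed or was not checked:**
- **Snag while rising:** the head caught lightly in the groove, with up to 5.4 N sideways. I relieved it with small shifts of about 1 mm.
- **Bar width:** my last measurement gave the grip bar's width as 13.8 mm instead of 16 mm. I took the edges from a blurred crop, so it does not independently confirm the key's height.
- **Bystanders:** I did not measure their positions at the end. The arm never went low near them.

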